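Trip and reset the mushroom stop of the polishing spindle

TASK

Check the polishing spindle's stop button, the mushroom with two ears: press it straight in until it latches and stays down by itself with your fingers off it, then push an ear round clockwise (seen from above) with a fingertip until the mushroom pops back out, and let it go so that it turns back. Only push it, do not pinch an ear between the fingers, and leave the plain round palm button and the things lying on the bench alone.

Things in the scene. Friction and masses are not known exactly. Their poses are not given: they have to be found in the camera images.
- stop_box: Stop station: green box with an aluminium top, 130 x 130 x 65 mm high, fixed to the bench. Origin: centre of its underside on the bench; z up. The mushroom stands on the vertical axis through the origin. The box has the same shape and colour as palm_box; their places on the bench may be exchanged.
- stop_top (a point): Centre of the flat top of the stop mushroom, 105 mm above the bench when out. Grey round head, 80 mm across (flat part 48 mm), 20 mm thick, its underside 20 mm above the box top when out. Two opposite ears stick out sideways from its rim, to 61 mm from the axis. The point moves and turns with the head: z up, the ears lie along its +y and -y.
- ear_left (a point): Point on the top of one ear, 50 mm from the axis along the head's +y, 3 mm below the head's top; turns with the head. The ear is 18 mm wide; the outer 4 mm of its width on each side is 3.5 mm lower; its bottom is level with the head's underside. Clockwise turning moves it toward the head's +x: push on this ear's -x face.
- ear_right (a point): The same on the other ear, along the head's -y. Clockwise turning moves it toward the head's -x: push on this ear's +x face.
- stop_press (a joint): How far the stop mushroom is pressed in, m: 0 = out, 0.011 = hard stop. Spring 4 N at the start of the stroke, 8 N at the end, with about 3 N more around 1 to 4 mm, at the catch; 9 N drives it home. Past about 0.008 it latches; let go, it stays at about 0.0075. Turning the head clockwise frees it and the spring pushes it out to 0.
- stop_twist (a joint): Turn of the stop mushroom, rad, clockwise seen from above: 0 = rest, 0.9 = stop. A return spring turns it back to 0 when let go. The catch lets go at about 0.6 rad. Needs about 0.06 to 0.15 N m, i.e. 1 to 3 N on an ear.
- palm_box: Neighbour station with the same box, 130 x 130 x 65 mm, origin at the centre of its underside. Its plain palm button must not be pressed.
- palm_press (a joint): How far the plain palm button (same 80 mm round grey head, same height, no ears) is pressed, m: 0 = out, 0.008 = fully in; it does not latch.
- jar: Bystander: closed glass jar with brass cap, 52 mm across, 62 mm high, loose; origin at the centre of its underside.
- caliper: Bystander: caliper lying flat, 225 mm long, up to 15 mm high, loose; origin under the middle of its beam, beam along its x.
- driver: Bystander: screwdriver lying flat, 170 mm long, loose; length along its x.
- dapper: Bystander: small turned brass punch standing upright, 40 mm across the foot, 58 mm high, loose; origin at the centre of its underside.

How it is judged:
By the outcome, as a careful person would: the job done as asked, in the order asked, and still so for the second after the job is handed in, with the robot touching nothing.
It also fails if it takes over 42 s, if anything falls off the work surface, if the arm or the gripper's body presses on something with over 40 N, if the wrist force passes 120 N, or if a joint passes its speed limit or range.

ROBOT

A 6-joint arm with a two-finger parallel gripper is mounted at the origin on the work surface. World frame = base frame: x ahead of the robot, y to its left, z up, the work surface at z = 0. Lengths are in m, angles in rad, forces in N, time in s.
With the tool pointing down it reaches from about 0.25 to 0.725 m from the base axis. Payload 9.7 kg.
Tool frame: the origin (TCP) lies where the fingers leave the gripper's body, on its centre line; the fingertips stand 73 mm ahead of it and the grasp point (between the pads) lies 54 mm ahead of it; z points along the fingers, y is the line along which they close (so a half turn about z gives the same grasp; the last joint's range is limited). The gripper opens to 85 mm and grips with 20 to 120 N. Pads are 22 mm wide; open, the fingers measure 114 mm over their backs; the gripper's body (76 mm by 85 mm) begins 54 mm behind the grasp point. The pads swing forward as they close: fully open they stand 13 mm farther back than shut.
Start: joints at [1.298, 0.087, 0.176, 1.66, 0, 1.571], TCP at [0.148, 0.53, 0.304] pointing down, gripper open.
Joint ranges: [-3.13, 3.13], [-0.85, 1.81], [-1.15, 1.24], [-2.2, 2.28], [-1.44, 1.52], [-3.14, 3.14]. Speed limits (rad/s): [2.22, 2.22, 2.57, 3.14, 3.14, 3.14].

INTERFACE

Orientations are given as a unit quaternion [w, x, y, z].
In Python, from bench import env gives the robot as it stands.
- The arm moves only by the shell command python3 -m inch 'ROWS'. ROWS is JSON, a list that holds one entry, the list of rows, each a list of 7 numbers: the shift along the tool's x, y, z in cm, then the turn, a rotation vector about the tool's x, y, z in degrees, then the closure in counts, from 0 (fully open) to 255 (shut). A call has 1 to 10 rows; each row shifts and turns the commanded pose from where the row before left it, along the tool's axes as they then stand; what a row does not reach is not made up. A row lasts 1/10 s, in which the tool goes at most 50 mm and 8.59 degrees, less where a joint would pass 70% of its speed; a pose out of reach is approached as far as the arm can. A call is refused whole if a number of a shift passes 5 or a number of a turn 8.59, either way. A call with a gripper value outside its range is refused whole. The fingers move at their own pace and stop on an object; the grip force is fixed at half the most. Time passes only in rows, so rows that do not move let the fingers close. It gives the time, the measured TCP pose, the force, the opening and the grip force at its end, in the units of the state.
- env.sense(): the state, without advancing time (a new reading comes with each control period).
- env.read_camera(name): name is "side" or "top" or "wrist"; returns the picture (384x512x3 uint8, red, green, blue); there is no depth.
- env.calibration(name): a dict with "camera_matrix" (3x3 intrinsics, pixels), "rvec" (rotation vector, rad) and "tvec" (3), from world to camera coordinates, as OpenCV has them; the wrist camera has in their place "T_tool_cam" (4x4, takes a point from camera to tool coordinates, whose origin is the TCP and whose axes are the flange's). Camera axes: x right, y down, z forward; pixel columns grow to the right and rows downward; lengths in m; the calibration is good to about 2 mm. A picture is of the moment at which its call begins: read the wrist's pose just before it. calibration takes no time and is no camera call.
- env.close_job(): hands the job in; it is judged then, once.
Trained networks look in the newest picture that a camera, given by its name, has taken for a name from the list of things; names that differ only in an ending like _2 or _b are one class to them, and where a whole thing is asked for, a point or a joint stands for the part that bears it (a point fixed in the world has none). Each returns a list of dicts, best first, with "score" (0 to 1); they miss things now and then, are a little off and sometimes report something else, mostly with a low value. They report only what shows in the picture. A call takes as long as a camera call.
- env.find_in(thing, camera): "extent" ([centre column, centre row, width, height] in pixels, round what is visible of it).
- env.place_of(thing, camera): "uv" ([column, row] in pixels: a listed point, or the origin of a listed thing).
The state is a dict: "time_s": time; "qpos": joint angles; "dq": joint speeds; "joint_torque": joint torques, N m; "tcp_pos": TCP position; "tool_rot": TCP orientation; "contact_force": force on the tool from outside, world axes, zero at the start; "torque": the same for the moment, N m; "finger_gap": finger opening in m; "gripper_force": force on a finger pad.
Only numpy, scipy, OpenCV 4.12 (cv2) and the standard library are available. Lean on these libraries where they do the work, as an engineer would, in place of code of your own. Each camera call takes 0.05 s, during which the arm holds its last target. There are 200 camera calls.

## Working session

There is one attempt and no reset: what is moved stays moved. The work goes in short steps, Python scripts to look and compute and a shell command to move; the robot and the scene stay as the last step left them, time stands still between calls to the robot, and variables do not carry over. Pictures are saved under pics/ and viewed, at most 10 in all, crops included, and the job is handed in when it is done.

```bash
mkdir -p pics; ls
cat > h.py <<'E'
import numpy as np, cv2
from bench import env
from scipy.spatial.transform import Rotation as R
def cam(n,s=None):
    c=env.calibration(n);K=np.array(c["camera_matrix"])
    if "rvec" in c:
        Rm=cv2.Rodrigues(np.array(c["rvec"],float))[0];t=np.array(c["tvec"]).ravel()
        return K,Rm.T,-Rm.T@t
    s=s or env.sense();q=s["tool_rot"];Rt=R.from_quat([q[1],q[2],q[3],q[0]]).as_matrix()
    T=np.array(c["T_tool_cam"]);return K,Rt@T[:3,:3],Rt@T[:3,3]+np.array(s["tcp_pos"])
def ray(n,uv,z):
    K,Rm,o=cam(n);d=Rm@np.linalg.solve(K,[uv[0],uv[1],1]);return o+d*(z-o[2])/d[2]
E
python3 - <<'E'
from h import *
s=env.sense();print(s["tcp_pos"],s["tool_rot"],s["finger_gap"],s["contact_force"])
ims=[]
for n in("top","side"):
    im=env.read_camera(n);cv2.imwrite(f"pics/{n}0.png",im[:,:,::-1])
    for t,z in(("stop_top",.105),("ear_left",.102),("ear_right",.102),("stop_box",0),("palm_box",0),("jar",0),("dapper",0),("caliper",0),("driver",.01)):
        for r in env.place_of(t,n)[:2]: print(n,t,round(r["score"],2),np.round(r["uv"],1),np.round(ray(n,r["uv"],z),3))
E
```

```text
pics
[0.14813419 0.52952564 0.30319857] [-9.32782750e-05  1.35974229e-01  9.90712152e-01 -6.57386251e-04] 0.08543239292460271 [-0.85553619  0.03497592  0.14348562]
top stop_top 0.59 [158.7 246.6] [0.499 0.204 0.105]
top ear_left 0.74 [135.9 253.5] [0.485 0.252 0.102]
top ear_right 0.93 [183.6 243.2] [0.507 0.152 0.102]
top stop_box 0.92 [175.2 249.7] [0.494 0.188 0.   ]
top stop_box 0.56 [260.2 260.9] [ 0.468 -0.013  0.   ]
top palm_box 0.94 [319.8 223.2] [ 0.557 -0.158  0.   ]
top palm_box 0.75 [139.9 253.3] [0.486 0.27  0.   ]
top jar 0.73 [244.1 129.9] [0.79  0.027 0.   ]
top dapper 0.49 [263.  262.2] [ 0.465 -0.02   0.   ]
top dapper 0.28 [159.6 246.8] [0.501 0.225 0.   ]
top caliper 0.79 [151.7 146.3] [0.746 0.254 0.   ]
top driver 0.96 [345.4 152.7] [ 0.731 -0.224  0.01 ]
side stop_top 0.88 [179.8 166.6] [0.496 0.191 0.105]
side ear_left 0.56 [162.5 156.3] [0.486 0.248 0.102]
side ear_right 0.87 [196.6 175.8] [0.509 0.144 0.102]
side ear_right 0.74 [179.9 168. ] [0.495 0.19  0.102]
side stop_box 0.74 [183.9 193.7] [0.493 0.196 0.   ]
side palm_box 0.82 [300.6 272.6] [ 0.554 -0.16   0.   ]
side jar 0.75 [315.5 171.1] [0.792 0.025 0.   ]
side dapper 0.57 [224.4 253.3] [ 0.459 -0.008  0.   ]
side caliper 0.63 [244.7 132.1] [0.749 0.26  0.   ]
side driver 0.58 [374.5 246.5] [ 0.722 -0.23   0.01 ]
```

View pics/top0.png

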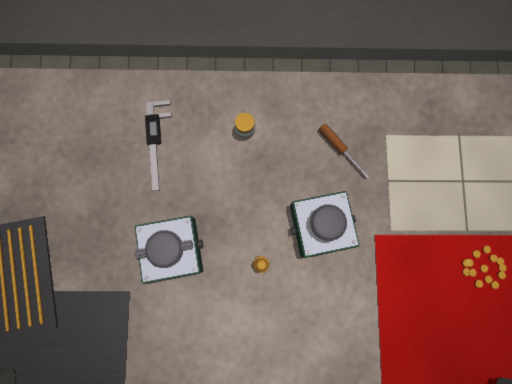

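View pics/side0.png

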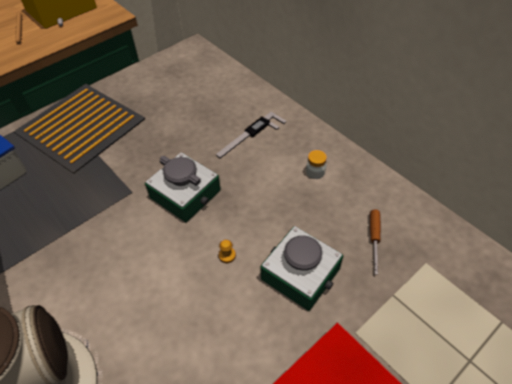

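The stop mushroom is on the left box: ears at about (136,254) and (188,244) in the top view, head at (163,248). The palm button is on the right at (328,222), and the paths are clear of the bystanders. I'll close the fingers and move over the head.

```bash
python3 -m inch '[[[-4,-2,0,0,0,0,255],[-4,-2,0,0,0,0,255],[-4,-2.2,0,0,0,0,255],[-4,-2.2,0,0,0,0,255],[-4,-2.2,0,0,0,0,255],[-4,-2.2,0,0,0,0,255],[-4,-2.2,0,0,0,0,255],[-4,-2.2,0,0,0,0,255],[-4,-2.2,0,0,0,0,255],[0,0,0,0,0,0,255]]]'
python3 -m inch '[[[0,0,0,0,0,8,255],[0,0,0,0,0,8,255],[0,0,0,0,0,8,255],[0,0,0,0,0,8,255],[0,0,0,0,0,8,255],[0,0,0,0,0,8,255],[0,0,0,0,0,8,255],[0,0,0,0,0,6,255],[0,0,0,0,0,0,255]]]'
cat > m.py <<'E'
from h import *
import sys
s=env.sense();q=s["tool_rot"];Rt=R.from_quat([q[1],q[2],q[3],q[0]]).as_matrix()
print("t",s["time_s"],"q",np.round(s["qpos"],2),"tcp",np.round(s["tcp_pos"],4),"xyaw",np.degrees(np.arctan2(Rt[1,0],Rt[0,0])),"z",Rt[:,2].round(3),s["finger_gap"],np.round(s["contact_force"],1))
for n in sys.argv[2:]:
    im=env.read_camera(n);cv2.imwrite(f"pics/{n}{sys.argv[1]}.png",im[:,:,::-1])
    P={}
    for t,z in(("stop_top",.105),("ear_left",.102),("ear_right",.102),("palm_box",0)):
        for r in env.place_of(t,n)[:2]: print(n,t,round(r["score"],2),np.round(r["uv"],1),np.round(ray(n,r["uv"],z),4))
E
python3 m.py 1 wrist top side
```

```text
time_s: 2.0
tcp_pos: [0.4454, 0.2425, 0.3035]
tool_rot: [0.0, 0.139, 0.99, -0.0]
contact_force: [-0.7, 0.2, -0.4]
finger_gap: 0.0002
gripper_force: 0.0
time_s: 2.9
tcp_pos: [0.4423, 0.2463, 0.304]
tool_rot: [-0.0, 0.627, 0.779, 0.0]
contact_force: [-0.5, -0.1, -0.6]
finger_gap: 0.0001
gripper_force: 0.0
t 2.9 q [ 0.51 -0.02  0.07  1.66  0.    1.86] tcp [0.4423 0.2463 0.304 ] xyaw 102.31529580544755 z [ 0.  0. -1.] 7.954829973622647e-05 [-0.5 -0.1 -0.6]
wrist stop_top 0.93 [309.3 251.7] [0.5    0.1946 0.105 ]
wrist ear_left 0.68 [307.8 193.7] [0.4858 0.2448 0.102 ]
top stop_top 0.82 [159.1 248.7] [0.495 0.203 0.105]
top ear_left 0.77 [138.9 252.7] [0.4868 0.2455 0.102 ]
top ear_right 0.87 [188.8 245.4] [0.502  0.1413 0.102 ]
top palm_box 0.92 [320.4 222.6] [ 0.5588 -0.159   0.    ]
side stop_top 0.74 [181.3 170.3] [0.4918 0.179  0.105 ]
side stop_top 0.33 [164.8 153.9] [0.493  0.2482 0.105 ]
side ear_left 0.55 [162.7 155.2] [0.4881 0.2508 0.102 ]
side ear_right 0.87 [197.3 177. ] [0.5084 0.1399 0.102 ]
side palm_box 0.69 [299.6 270.6] [ 0.5556 -0.1552  0.    ]
```

View pics/wrist1.png

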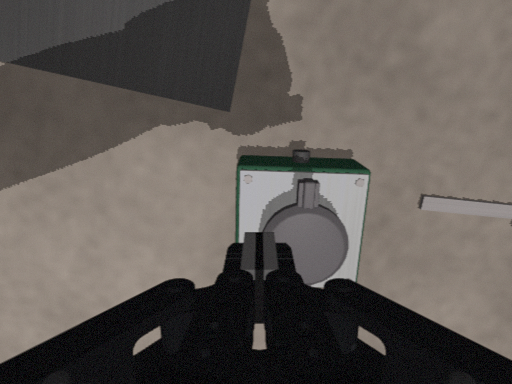

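The wrist view shows the ear at (308,195) lined up with tool x, and the head centre at about (307,245). Now I'll centre over the head and go down.

```bash
python3 -m inch '[[[-3,2.2,0,0,0,0,255],[-3.1,2.2,0,0,0,0,255],[0,0,3,0,0,0,255],[0,0,3,0,0,0,255],[0,0,3,0,0,0,255],[0,0,1.5,0,0,0,255],[0,0,0,0,0,0,255],[0,0,0,0,0,0,255]]]'
python3 m.py 2 wrist
```

```text
time_s: 4.45
tcp_pos: [0.4989, 0.1958, 0.2]
tool_rot: [0.0, 0.627, 0.779, 0.0]
contact_force: [0.0, 0.5, 0.2]
finger_gap: 0.0
gripper_force: 0.0
t 4.45 q [ 0.37  0.04 -0.08  1.46 -0.    1.73] tcp [0.4989 0.1958 0.2   ] xyaw 102.3780542314645 z [ 0.001  0.    -1.   ] 3.0238352495813186e-05 [0.  0.5 0.2]
wrist stop_top 0.8 [251.9 233. ] [0.497  0.1944 0.105 ]
wrist ear_left 0.82 [253.5 138.6] [0.4873 0.2429 0.102 ]
```

View pics/wrist2.png

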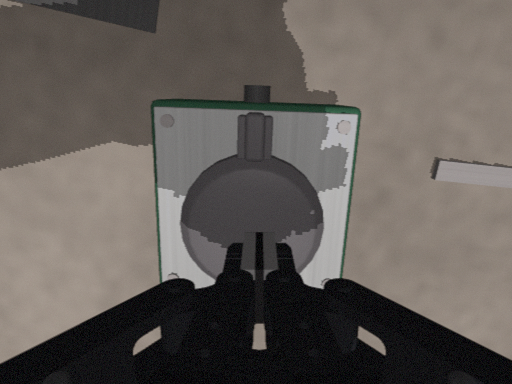

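The head spans columns 181–323 and its centre is within about 3 mm of the tool axis. The ear is at columns 238–272. Pressing now.

```bash
python3 -m inch '[[[0,-0.2,1,0,0,0,255],[0,0,1,0,0,0,255],[0,0,0.3,0,0,0,255],[0,0,0.3,0,0,0,255],[0,0,0.2,0,0,0,255],[0,0,0.2,0,0,0,255],[0,0,0,0,0,0,255]]]'
python3 m.py 3
```

```text
time_s: 5.4
tcp_pos: [0.4967, 0.1953, 0.1688]
tool_rot: [0.0, 0.627, 0.779, 0.0]
contact_force: [-0.5, -0.4, 5.4]
finger_gap: 0.0002
gripper_force: 2.7
t 5.4 q [ 0.37  0.04 -0.14  1.4   0.    1.73] tcp [0.4967 0.1953 0.1688] xyaw 102.37181789228183 z [ 0.  0. -1.] 0.00016383516109971897 [-0.5 -0.4  5.4]
```

```bash
python3 -m inch '[[[0,0,0.15,0,0,0,255],[0,0,0.15,0,0,0,255],[0,0,0,0,0,0,255]]]'; python3 m.py 3
```

```text
time_s: 5.7
tcp_pos: [0.4967, 0.1953, 0.1666]
tool_rot: [0.0, 0.627, 0.779, 0.0]
contact_force: [-2.1, -0.3, 9.6]
finger_gap: -0.0
gripper_force: 4.6
t 5.7 q [ 0.37  0.04 -0.14  1.39  0.    1.73] tcp [0.4967 0.1953 0.1666] xyaw 102.37067087910154 z [ 0.001  0.    -1.   ] -9.600561376367309e-06 [-2.1 -0.3  9.6]
```

```bash
python3 -m inch '[[[0,0,0.1,0,0,0,255],[0,0,0,0,0,0,255]]]'; python3 -m inch '[[[0,0,-1.5,0,0,0,255],[0,0,-2.5,0,0,0,255],[0,0,-2,0,0,0,255],[0,0,0,0,0,0,255],[0,0,0,0,0,0,255]]]'; python3 m.py 4 wrist side
python3 - <<'E'
import cv2
a=cv2.imread('pics/side0.png')[130:240,120:240];b=cv2.imread('pics/side4.png')[130:240,120:240]
cv2.imwrite('pics/cmp.png',cv2.resize(cv2.hconcat([a,b]),None,fx=3.3,fy=3.3,interpolation=2))
E
```

```text
time_s: 5.9
tcp_pos: [0.4968, 0.1953, 0.1665]
tool_rot: [0.0, 0.627, 0.779, 0.001]
contact_force: [-4.9, -1.0, 15.4]
finger_gap: -0.0002
gripper_force: 7.8
time_s: 6.4
tcp_pos: [0.4967, 0.1953, 0.2247]
tool_rot: [0.0, 0.627, 0.779, 0.0]
contact_force: [0.3, -0.5, -0.8]
finger_gap: -0.0001
gripper_force: 0.0
t 6.4 q [ 0.37  0.03 -0.03  1.5  -0.    1.73] tcp [0.4967 0.1953 0.2247] xyaw 102.36989000666131 z [ 0. -0. -1.] -6.305374061285024e-05 [ 0.3 -0.5 -0.8]
wrist stop_top 0.63 [255.2 212.1] [0.4944 0.1971 0.105 ]
side stop_top 0.8 [181.  167.8] [0.4959 0.1858 0.105 ]
side ear_left 0.73 [163.1 155.2] [0.4888 0.2501 0.102 ]
side ear_left 0.63 [182.3 195. ] [0.4518 0.1202 0.102 ]
side ear_right 0.64 [196.5 177.5] [0.5061 0.1399 0.102 ]
```

View pics/cmp.png

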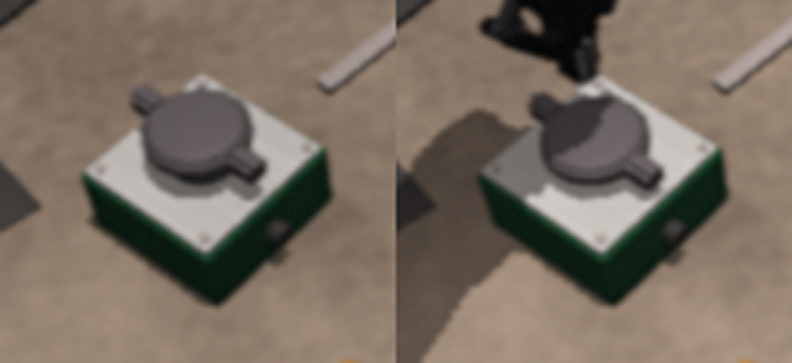

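View pics/wrist4.png

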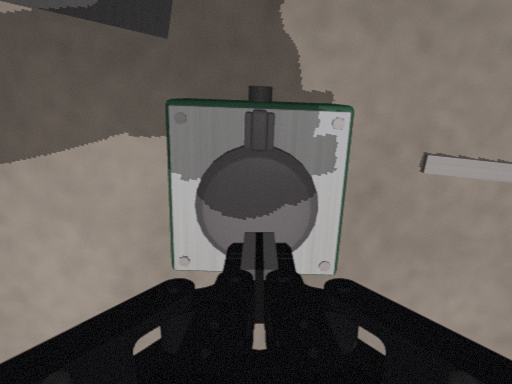

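The mushroom has latched: it sits visibly lower after release, and its shadow gap on the box top is smaller. The ear is at column 260. Now I'll place the closed fingertips on the near (-x) side of ear_left.

```bash
python3 -m inch '[[[2.8,-1.4,0,0,0,0,255],[2.7,-1.4,0,0,0,0,255],[0,0,2.5,0,0,0,255],[0,0,2.5,0,0,0,255],[0,0,2.1,0,0,0,255],[0,0,0,0,0,0,255],[0,0,0,0,0,0,255]]]'; python3 m.py 5 wrist
```

```text
time_s: 7.6
tcp_pos: [0.4576, 0.2429, 0.1544]
tool_rot: [-0.0, 0.627, 0.779, -0.0]
contact_force: [-0.3, 0.1, 0.3]
finger_gap: -0.0001
gripper_force: 0.0
t 7.6 q [ 0.49  0.01 -0.2   1.37 -0.    1.84] tcp [0.4576 0.2429 0.1544] xyaw 102.36822822679606 z [-0. -0. -1.] -8.331548331106715e-05 [-0.3  0.1  0.3]
wrist ear_left 0.88 [325.4 272.5] [0.4858 0.2488 0.102 ]
```

View pics/wrist5.png

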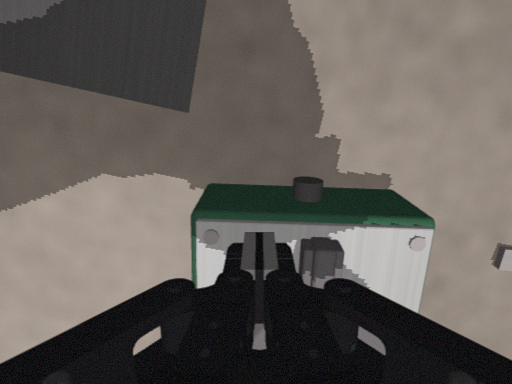

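The fingertip (columns 243–277) is beside the ear (column 300 on). There's about an 11 mm gap, and they overlap well radially. I'll close the gap gently.

```bash
python3 -m inch '[[[0,0.3,0,0,0,0,255],[0,0.3,0,0,0,0,255],[0,0.3,0,0,0,0,255],[0,0.2,0,0,0,0,255],[0,0,0,0,0,0,255]]]'; python3 -m inch '[[[0.1,0.4,0,0,0,4,255],[0.1,0.4,0,0,0,4,255],[0.1,0.4,0,0,0,4,255],[0,0,0,0,0,0,255]]]';python3 m.py 6
```

```text
time_s: 8.35
tcp_pos: [0.4685, 0.2455, 0.1539]
tool_rot: [-0.0, 0.627, 0.779, 0.0]
contact_force: [-1.0, 0.6, 2.4]
finger_gap: 0.0
gripper_force: 0.8
time_s: 8.75
tcp_pos: [0.4798, 0.2501, 0.1538]
tool_rot: [-0.0, 0.705, 0.709, -0.0]
contact_force: [-2.5, 0.3, 3.0]
finger_gap: 0.0002
gripper_force: 1.4
t 8.75 q [ 0.48  0.06 -0.14  1.37  0.    2.05] tcp [0.4798 0.2501 0.1538] xyaw 90.31032334116183 z [-0.001 -0.    -1.   ] 0.00017818521180169167 [-2.5  0.3  3. ]
```

```bash
python3 -m inch '[[[0.1,0.4,0,0,0,4,255],[0.1,0.4,0,0,0,4,255],[0.1,0.4,0,0,0,4,255],[0.1,0.4,0,0,0,4,255],[0,0,0,0,0,0,255]]]'; python3 -m inch '[[[0.1,0.4,0,0,0,4,255],[0.1,0.4,0,0,0,4,255],[0.1,0.4,0,0,0,4,255],[0,0,0,0,0,0,255],[0,0,0,0,0,0,255]]]';python3 m.py 7 wrist side
python3 - <<'E'
import cv2
a=cv2.resize(cv2.imread('pics/side7.png')[130:240,120:240],(400,384));b=cv2.resize(cv2.imread('pics/wrist7.png'),(400,384))
cv2.imwrite('pics/cmp7.png',cv2.hconcat([a,b]))
E
```

```text
time_s: 9.25
tcp_pos: [0.4961, 0.2524, 0.1541]
tool_rot: [0.0, 0.796, 0.605, 0.0]
contact_force: [-2.6, -0.6, 3.9]
finger_gap: -0.0003
gripper_force: 1.5
time_s: 9.75
tcp_pos: [0.5081, 0.2512, 0.154]
tool_rot: [-0.0, 0.855, 0.519, 0.0]
contact_force: [-1.5, 1.0, 3.1]
finger_gap: 0.0001
gripper_force: 1.5
t 9.75 q [ 0.46  0.12 -0.08  1.37  0.    2.51] tcp [0.5081 0.2512 0.154 ] xyaw 62.590442392883645 z [ 0.  0. -1.] 7.796140817015614e-05 [-1.5  1.   3.1]
wrist stop_top 0.34 [308.1 278.9] [0.526  0.2418 0.105 ]
wrist ear_left 0.9 [307.8 279.9] [0.5254 0.2396 0.102 ]
side stop_top 0.65 [180.8 168.5] [0.4942 0.1844 0.105 ]
side ear_left 0.93 [178.  152.3] [0.5208 0.2338 0.102 ]
side ear_right 0.71 [181.8 183.2] [0.471  0.1489 0.102 ]
side ear_right 0.15 [372.6 244.9] [ 0.6654 -0.2495  0.102 ]
side palm_box 0.6 [300.6 270.3] [ 0.5578 -0.1562  0.    ]
```

View pics/cmp7.png

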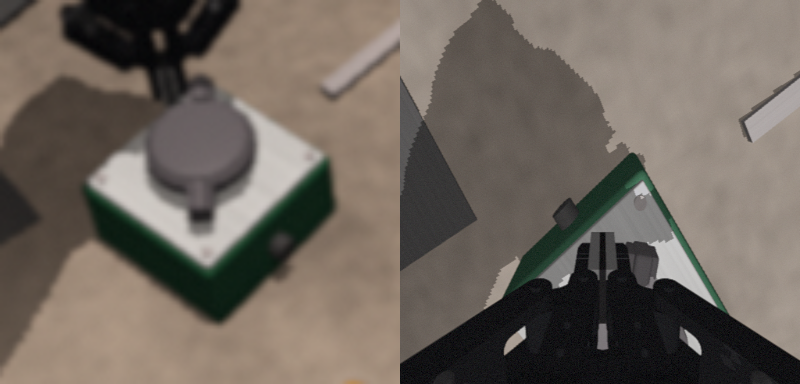

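The head has turned about 40° or a bit more. In the side view, ear_left now points to the back and the head stands high again. I'll push slightly further for margin, back off, lift away and check.

```bash
python3 -m inch '[[[0.1,0.4,0,0,0,4,255],[0,0,0,0,0,0,255],[0,0,0,0,0,0,255],[-0.1,-0.7,0,0,0,-6,255],[-0.1,-0.7,0,0,0,-6,255],[-0.1,-0.7,0,0,0,-6,255],[-0.1,-0.7,0,0,0,-6,255],[-0.1,-0.7,0,0,0,-6,255],[-0.1,-0.7,0,0,0,-6,255],[-0.1,-0.7,0,0,0,-6,255]]]'; python3 -m inch '[[[0,-1,0,0,0,-6,255],[0,-1.4,0,0,0,0,255],[0,0,-3,0,0,0,255],[0,0,-3,0,0,0,255],[0,0,-3,0,0,0,255],[0,-2,0,0,0,0,255],[0,-3,0,0,0,0,255],[0,-3,0,0,0,0,255],[0,0,0,0,0,0,255]]]'; python3 m.py 8 side wrist
python3 - <<'E'
import cv2
a=cv2.imread('pics/side0.png')[130:240,120:240];c=cv2.imread('pics/side4.png')[130:240,120:240];b=cv2.imread('pics/side8.png')[130:240,120:240]
cv2.imwrite('pics/cmp8.png',cv2.resize(cv2.hconcat([a,c,b]),None,fx=2.2,fy=2.2,interpolation=2))
E
```

```text
time_s: 11.25
tcp_pos: [0.4637, 0.2546, 0.1533]
tool_rot: [0.0, 0.638, 0.77, -0.0]
contact_force: [-0.4, 0.2, 0.7]
finger_gap: 0.0001
gripper_force: 0.3
time_s: 12.15
tcp_pos: [0.362, 0.2258, 0.2441]
tool_rot: [0.0, 0.598, 0.801, -0.0]
contact_force: [1.3, 0.5, -0.0]
finger_gap: 0.0002
gripper_force: 0.0
t 12.15 q [ 0.56 -0.22 -0.23  1.56 -0.    1.84] tcp [0.362  0.2258 0.2441] xyaw 106.48531472267983 z [ 0. -0. -1.] 0.0002216210101479719 [ 1.3  0.5 -0. ]
side stop_top 0.76 [180.9 169.6] [0.4924 0.1814 0.105 ]
side ear_left 0.98 [162.2 155.3] [0.487  0.2513 0.102 ]
side ear_right 0.82 [195.5 175.3] [0.5084 0.1468 0.102 ]
side palm_box 0.72 [186.7 192.5] [ 0.5003  0.1939 -0.    ]
side palm_box 0.68 [302.6 274.7] [ 0.5534 -0.1669  0.    ]
wrist ear_left 0.61 [437.3 228.6] [0.4857 0.2441 0.102 ]
```

View pics/cmp8.png

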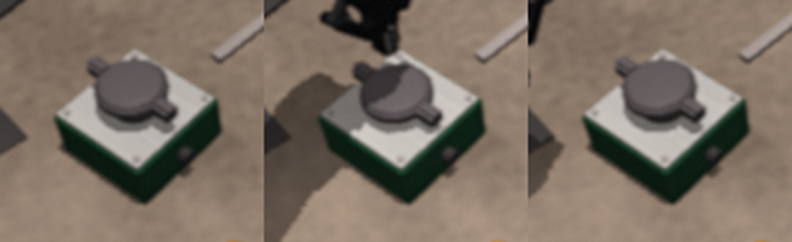

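The final side view (right) matches the untouched one (left): the head is out and turned back. The latched view (middle) is visibly lower. I'll confirm numerically and hand in.

Run:
```python
import cv2,numpy as np
I=[cv2.imread(f'pics/side{k}.png',0)[145:200,150:210].astype(int) for k in(0,4,8)]
print(abs(I[2]-I[0]).mean(),abs(I[1]-I[0]).mean())
from h import env
print(env.close_job())
```

```text
4.917878787878788 22.227272727272727
the job is handed in; nothing more can be done
None
```

The stop button check is done and handed in at about 12 s: I pressed the mushroom until it latched, pushed an ear clockwise until it popped out, and let it turn back. The closing side picture matches the starting one, and I didn't touch the palm button or anything lying on the bench.

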